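# Shift the slip winch from high to low gear

### The arm

A 6-joint arm with a two-finger parallel gripper is mounted at the origin on the work surface. World frame = base frame: x ahead of the robot, y to its left, z up, the work surface at z = 0. Lengths are in m, angles in degrees, forces in N, time in s.
With the tool pointing down it reaches from about 0.4 to 0.825 m from the base axis. Payload 7 kg.
Tool frame: the origin (TCP) lies on the centre line of the jaws, within the pads' length; the fingertips stand 22 mm ahead of it and the grasp point (between the pads) lies 3 mm ahead of it; z points along the fingers, y is the line along which they close (so a half turn about z gives the same grasp; the last joint's range is limited). The gripper opens to 88 mm and grips with 3 to 60 N. Pads are 19 mm wide; open, the fingers measure 130 mm over their backs; the gripper's body (78 mm by 193 mm) begins 47 mm behind the grasp point.
Start: joints at [-52.764, 20.546, 0.682, 0, -70.136, -16.507], TCP at [0.239, -0.631, 0.249] pointing down, gripper open.
Joint ranges: [-176.03, 176.03], [-82.01, 121.73], [-58.28, 71.71], [-173.87, 95.51], [-174.79, -0.11], [-173.66, 173.66]. Speed limits (degrees/s): [136.94, 136.94, 172.46, 180, 180, 180].

### API

Orientations are given as [roll, pitch, yaw] about the fixed x, y, z axes, in that order (R = Rz(yaw) Ry(pitch) Rx(roll)).
In Python, from plant import get_state, cams, r gives the robot as it stands.
- The arm moves only by the tool apply_moves, never from a script. Its argument "targets" is a list of rows, each an object with "dp": the shift along the world's x, y, z in m, a list of three; "yaw": the turn about the world's z in degrees. In form: [{"dp": [x, y, z], "yaw": yaw}, ...]. A call has 1 to 20 rows; each row is the pose to reach, as a shift and turn from the pose commanded when the call began; what a row does not reach only later rows make up. A row lasts 1/12 s, in which the tool goes at most 41.7 mm and 7.16 degrees, less where a joint would pass 70% of its speed; a pose out of reach is approached as far as the arm can. A call with a gripper value outside its range is refused whole. "grip" is the gripper command: -1 is fully open, 1 is shut, values between are in proportion, set as the call begins (left out, the last holds). The fingers move at their own pace and stop on an object; "squeeze" is the grip in N (left out, the last holds). Time passes only in rows, so rows that repeat a pose let the fingers close. It gives the time, the measured TCP pose, the force, the opening and the grip force at its end, in the units of the state.
- get_state(): the state, without advancing time (a new reading comes with each control period).
- cams.capture(name): name is "scene" or "top" or "wrist"; returns a dict with "image" (420x560x3 uint8, red, green, blue), "range_z" (420x560 float32, m along the optical axis (not along the pixel's ray), 0 where there is no reading), "fx", "fy", "cx", "cy" (pixels), "R" (3x3) and "t" (3): a world point X has camera coordinates R X + t; the wrist camera has in their place "T_tool_cam" (4x4, takes a point from camera to tool coordinates, whose origin is the TCP and whose axes are the flange's). Camera axes: x right, y down, z forward; pixel columns grow to the right and rows downward; lengths in m; the calibration is good to about 2 mm. A picture is of the moment at which its call begins: read the wrist's pose just before it.
- r.close_job(): hands the job in; it is judged then, once.
The state is a dict: "time_s": time; "joints": joint angles; "qd": joint speeds; "joint_torque": joint torques, N m; "tcp_pos": TCP position; "eef_rot": TCP orientation; "contact_force": force on the tool from outside, world axes, zero at the start; "moment": the same for the moment, N m; "gripper_width": finger opening in m; "gripper_force": force on a finger pad.
Only numpy, scipy, OpenCV 4.12 (cv2) and the standard library are available. Lean on these libraries where they do the work, as an engineer would, in place of code of your own. Each camera call takes 0.05 s, during which the arm holds its last target. There are 200 camera calls.

### The job

A heavy boat is next up the slip: put the capstan winch into low gear. Take the red-knobbed gear lever out of high (yellow mark), through the neutral lane and fully home to the end of the low slot (green mark), following the zigzag gate, then let go of it. Leave everything else on the bench where it is.

Things in the scene. Friction and masses are not known exactly. Their poses are not given: they have to be found in the camera images.
- winch: Capstan winch bolted to the bench, 470 mm along its y, 200 mm along its x: grey gear case, blue motor at +y, bare steel warping head at -y. Origin on the bench under the middle of the gate; z up, x along the gate's lanes from the low end (-x, green mark, robot side) to the high end (+x, yellow mark), y across. Tops above the bench: gear case 127 mm, gate plate 158 mm, motor terminal box 165 mm.
- gate (a point): Middle of the aluminium gate plate (132 x 88 x 6 mm), 155 mm above the bench, axes as the winch's. Its opening over a black well, in mm in winch x, y: high lane x 6 to 44, y 4 to 22; first crossing x 6 to 24, y -22 to 22; neutral lane x -24 to 24, y -22 to -4; second crossing x -24 to -6, y -22 to 22; low lane x -44 to -6, y 4 to 22. A 12 mm tongue from +y parts the crossings.
- neutral (a point): Middle of the neutral lane at mid-plate, winch x 0, y -13 mm; a white disc lies on the plate beside it. The lever goes round the tongue: from high back along its lane to the first crossing, across to -y, along the neutral lane to the second crossing, across to +y, and along the low lane to its end.
- low_end (a point): Mid-plate point where the lever's rod stands when fully home in low: winch x -38.5, y 13 mm. A green disc of 17 mm lies on the plate 17 mm beyond it; a yellow one beyond the opposite, high end.
- lever_fore (a joint): Fore-and-aft swing of the gear lever (rad) about an axis along the winch's y. Pivot 45 mm above the bench over the winch's origin, 110 mm below mid-plate. 0 = upright, plus = leaning to winch +x (high). About +0.34 at the end of high, 0 in mid neutral, -0.34 at the end of low; crossings centred at +0.136 and -0.136. Starts at 0.20 to 0.33, in the high lane.
- lever_side (a joint): Sideways swing of the gear lever (rad) through the same pivot, about an axis that tilts along with lever_fore. 0 = middle, plus = leaning to winch +y. About +0.117 in the middle of the high and low lanes, -0.117 in the middle of neutral. Both swings are stiff (about 4 N at the knob) and the lever stays where it is left.
- knob (a point): Centre of the red ball knob, 40 mm across, on the 11 mm steel lever rod, 240 mm from the pivot, some 270 to 285 mm above the bench. With a = lever_fore, b = lever_side, in winch axes: x = 240 sin a cos b, y = 240 sin b, z = 45 + 240 cos a cos b mm. The rod has 3.5 mm play to each side in the gate, 7 to 8 mm at the knob. Room for fingers all round.
- bait_tray: Blue divided bait tray 150 x 240 x 45 mm, loose, left of the winch; origin under its centre. To be left alone.
- reel: Silver fishing reel about 150 x 105 x 75 mm, loose, left of the winch; origin under its drum. To be left alone.
- sinker_mould: White ceramic sinker mould 85 x 130 x 28 mm with two wooden handles, loose, right of the winch; origin under its centre. To be left alone.
- lantern: Black and clear electric lantern with a red press button on top, 116 mm in diameter, 189 mm high, loose, at the right; origin under its centre. To be left alone.
- spanner: Steel spanner 190 mm long, loose on the bench between the robot and the winch; origin under its middle. To be left alone.
- oil_can: Green and silver oil can 62 mm in diameter, 115 mm high, loose on the bench on the far side of the winch; origin under its centre. To be left alone.

How it is judged:
By the outcome, as a careful person would: the job done as asked, in the order asked, and still so for the second after the job is handed in, with the robot touching nothing.
It also fails if it takes over 42 s, if anything falls off the work surface, if the arm or the gripper's body presses on something with over 40 N, if the wrist force passes 120 N, or if a joint passes its speed limit or range.

## Working session

There is one attempt and no reset: what is moved stays moved. The work goes in short steps, Python scripts to look and compute and a tool call to move; the robot and the scene stay as the last step left them, time stands still between calls to the robot, and variables do not carry over. Pictures are saved under pics/ and viewed, at most 10 in all, crops included, and the job is handed in when it is done.

Besides the shell and the picture viewer there is one more tool, called after "Emit:" as name(argument=value, ...) on one line, values as JSON. apply_moves: Moves the arm, as the interface text tells. Its arguments: {"type":"object","properties":{"targets":{"type":"array","items":{"type":"object","properties":{"dp":{"type":"array","items":{"type":"number"}},"yaw":{"type":"number"}}}},"grip":{"type":"number"},"squeeze":{"type":"number"}},"required":["targets"]}

```bash
mkdir -p pics
cat > h.py <<'E'
import numpy as np,cv2
from plant import get_state,cams,r
def pts(c):
    z=c["range_z"];v,u=np.indices(z.shape)
    P=np.stack([(u-c["cx"])/c["fx"]*z,(v-c["cy"])/c["fy"]*z,z],-1)
    W=(P-c["t"])@c["R"]   # R^T (P-t)
    W[z==0]=np.nan
    return W
E
python3 - <<'E'
from h import *
s=get_state();print(s["time_s"],s["tcp_pos"],s["eef_rot"],s["contact_force"])
a=[]
for n in("top","scene"):
    c=cams.capture(n);np.savez("pics/"+n,**{k:c[k] for k in c});cv2.imwrite(f"pics/{n}0.png",c["image"][...,::-1])
    W=pts(c);h=cv2.cvtColor(c["image"],cv2.COLOR_RGB2HSV);z=W[...,2]
    def rep(nm,lo,hi,z0,z1):
        m=cv2.inRange(h,lo,hi)>0;m&=(z>z0)&(z<z1)
        k,l,st,ce=cv2.connectedComponentsWithStats(m.astype(np.uint8))
        for i in range(1,k):
            if st[i,4]>15:
                q=W[l==i];print(n,nm,st[i],np.round(np.median(q,0),4),np.round(q.min(0),3),np.round(q.max(0),3))
    rep("red",(0,120,60),(9,255,255),.1,.4);rep("red2",(171,120,60),(180,255,255),.1,.4)
    rep("green",(45,90,50),(85,255,255),.15,.17);rep("yel",(20,110,80),(35,255,255),.15,.17)
E
```

```text
0.0 [ 0.2387421  -0.63086089  0.24763232] [ 1.79905477e+02 -5.89380329e-03 -1.59276971e+02] [ 0.43575137 -0.32411458  0.16886812]
top red [  51   90   42   54 1265] [0.859  0.6101 0.1035] [0.774 0.545 0.1  ] [0.942 0.675 0.113]
top red [500 106  11  10  74] [ 0.8224 -0.6648  0.1798] [ 0.81  -0.683  0.168] [ 0.84  -0.653  0.189]
top red [271 169  15  15 169] [ 0.6152 -0.0109  0.2875] [ 0.6   -0.029  0.273] [0.637 0.008 0.297]
top red [438 178   8   8  56] [ 0.6151 -0.4665  0.1896] [ 0.606 -0.479  0.181] [ 0.627 -0.456  0.196]
top green [ 36 155  15   7  36] [0.7085 0.6561 0.1609] [0.706 0.643 0.15 ] [0.719 0.684 0.17 ]
top green [279 228   5   5  20] [ 0.4924 -0.0164  0.1621] [ 0.486 -0.022  0.156] [ 0.498 -0.011  0.169]
scene red [278 210  14  14 137] [ 0.6251 -0.0115  0.2872] [ 0.507 -0.031  0.141] [0.639 0.005 0.297]
scene red [125 216   8   8  49] [ 0.6147 -0.4679  0.1884] [ 0.596 -0.481  0.178] [ 0.628 -0.456  0.196]
scene red [ 31 276  12  11  92] [ 0.8271 -0.6656  0.1803] [ 0.808 -0.682  0.173] [ 0.84  -0.653  0.189]
scene red [ 83 282   8   6  37] [ 0.8248 -0.5269  0.1839] [ 0.815 -0.536  0.176] [ 0.833 -0.518  0.189]
scene red [ 482  318   58   61 1091] [0.8646 0.6089 0.102 ] [0.776 0.543 0.1  ] [0.945 0.675 0.109]
scene green [506 176  14   7  49] [0.3403 0.6656 0.159 ] [0.334 0.648 0.151] [0.345 0.687 0.17 ]
scene green [522 287  23   9  76] [0.7242 0.6662 0.1616] [0.71  0.642 0.15 ] [0.727 0.696 0.17 ]
scene yel [279 232   5   4  16] [ 0.6032 -0.026   0.1594] [ 0.596 -0.032  0.157] [ 0.609 -0.02   0.164]
```

View pics/top0.png

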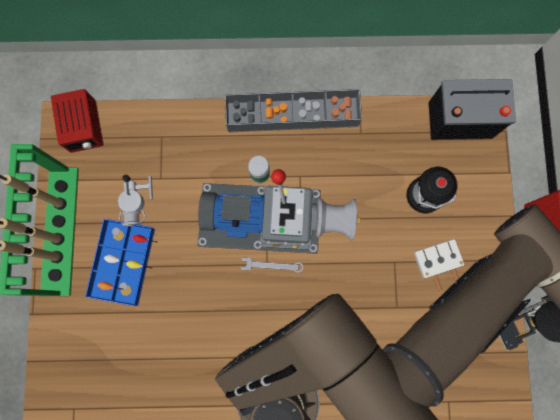

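View pics/scene0.png

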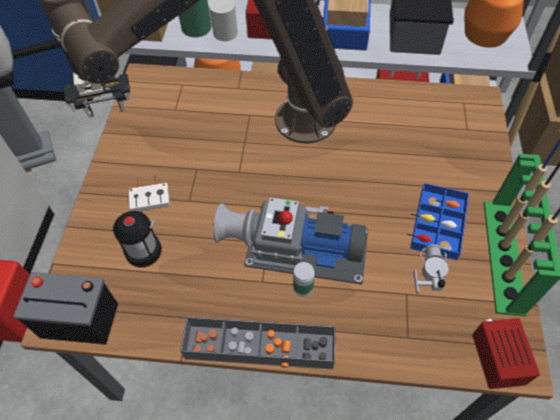

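The top view shows the gate at about (287,212), the red knob at (278,177), and the green disc at (281,230). The scene view agrees, with the knob at (285,217). The discs measure 111 mm apart, as they should. That puts the gate near (0.547, -0.034) with a yaw of about -4.9°. Next I go above the knob.

Emit:
apply_moves(targets=[{"dp": [0, 0, 0.04], "yaw": 0}, {"dp": [0, 0, 0.08], "yaw": 0}, {"dp": [0, 0, 0.12], "yaw": 0}, {"dp": [0.02, 0.03, 0.15], "yaw": 0}, {"dp": [0.04, 0.065, 0.17], "yaw": -3}, {"dp": [0.06, 0.1, 0.17], "yaw": -6}, {"dp": [0.08, 0.135, 0.17], "yaw": -10}, {"dp": [0.1, 0.17, 0.17], "yaw": -14}, {"dp": [0.12, 0.205, 0.17], "yaw": -18}, {"dp": [0.14, 0.24, 0.17], "yaw": -22}, {"dp": [0.16, 0.275, 0.17], "yaw": -25.5}, {"dp": [0.18, 0.31, 0.17], "yaw": -25.5}, {"dp": [0.2, 0.345, 0.17], "yaw": -25.5}, {"dp": [0.22, 0.38, 0.17], "yaw": -25.5}, {"dp": [0.24, 0.415, 0.17], "yaw": -25.5}, {"dp": [0.26, 0.45, 0.17], "yaw": -25.5}, {"dp": [0.28, 0.485, 0.17], "yaw": -25.5}, {"dp": [0.3, 0.52, 0.17], "yaw": -25.5}, {"dp": [0.32, 0.555, 0.17], "yaw": -25.5}, {"dp": [0.34, 0.59, 0.17], "yaw": -25.5}], grip=-1)

```text
time_s: 1.77
tcp_pos: [0.5793, -0.0392, 0.4185]
eef_rot: [180.0, -0.0, 175.2]
contact_force: [1.1, -1.0, 0.2]
gripper_width: 0.0876
gripper_force: 0.0
```

Emit:
apply_moves(targets=[{"dp": [0.01, 0.005, 0], "yaw": 0}, {"dp": [0.01, 0.01, 0], "yaw": 0}, {"dp": [0.01, 0.01, 0], "yaw": 0}, {"dp": [0.01, 0.01, 0], "yaw": 0}, {"dp": [0.01, 0.01, 0], "yaw": 0}, {"dp": [0.01, 0.01, 0], "yaw": 0}])

```text
time_s: 2.27
tcp_pos: [0.5883, -0.0324, 0.4191]
eef_rot: [180.0, 0.0, 175.2]
contact_force: [-0.6, 0.6, -0.2]
gripper_width: 0.0876
gripper_force: 0.0
```

```bash
cat >> h.py <<'E'
from scipy.spatial.transform import Rotation as Ro
from scipy.optimize import least_squares
def wrist():
    s=get_state();c=cams.capture("wrist")
    z=c["range_z"];v,u=np.indices(z.shape)
    P=np.stack([(u-c["cx"])/c["fx"]*z,(v-c["cy"])/c["fy"]*z,z],-1)
    T=c["T_tool_cam"];Rt=Ro.from_euler("xyz",s["eef_rot"],degrees=True).as_matrix()
    W=(P@T[:3,:3].T+T[:3,3])@Rt.T+s["tcp_pos"];W[z==0]=np.nan
    return s,c,W
def rep(im,W,nm,lo,hi,z0,z1):
    h=cv2.cvtColor(im,cv2.COLOR_RGB2HSV);z=W[...,2]
    m=(cv2.inRange(h,lo,hi)>0)&(z>z0)&(z<z1)
    k,l,st,ce=cv2.connectedComponentsWithStats(m.astype(np.uint8))
    for i in range(1,k):
        if st[i,4]>60:
            q=W[l==i];print(nm,st[i],np.round(np.mean(q,0),4),np.round(q.min(0),3),np.round(q.max(0),3))
            if nm=="red":
                f=least_squares(lambda p:np.linalg.norm(q-p,axis=1)-.02,q.mean(0)-[0,0,.015],loss="soft_l1",f_scale=.001)
                print(" sphere",f.x.round(4),f.cost)
E
python3 - <<'E'
from h import *
s,c,W=wrist();print(s["time_s"],s["tcp_pos"],s["eef_rot"],s["joints"])
cv2.imwrite("pics/w1.png",c["image"][...,::-1])
rep(c["image"],W,"red",(0,120,60),(9,255,255),.2,.4)
rep(c["image"],W,"green",(45,90,50),(85,255,255),.14,.18);rep(c["image"],W,"yel",(20,110,80),(35,255,255),.14,.18)
d=np.load("pics/top.npz");rep(d["image"],pts(d),"red",(0,120,60),(9,255,255),.25,.4)
E
```

```text
2.2667 [ 0.58827973 -0.03240959  0.41911702] [1.79988519e+02 4.23014733e-02 1.75152692e+02] [ 1.58477286e+01  8.94540865e+00  6.72781055e+00  4.21220689e-03
 -8.77387726e+01 -1.10695197e+02]
red [ 283  215   44   44 1528] [ 0.6141 -0.0129  0.285 ] [ 0.599 -0.032  0.269] [0.637 0.006 0.293]
 sphere [ 0.619  -0.0121  0.2715] 0.00016813115465613582
green [278  87  14  15 165] [ 0.4925 -0.0189  0.1582] [ 0.485 -0.026  0.156] [ 0.5   -0.012  0.16 ]
yel [279 186   9  13  85] [ 0.6036 -0.0297  0.158 ] [ 0.595 -0.035  0.156] [ 0.611 -0.025  0.16 ]
red [271 169  15  15 169] [ 0.6158 -0.0109  0.287 ] [ 0.6   -0.029  0.273] [0.637 0.008 0.297]
 sphere [ 0.6191 -0.0113  0.2737] 0.00014621349427735395
```

View pics/w1.png

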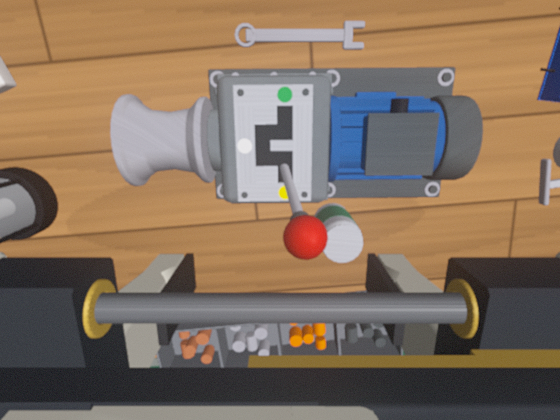

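The wrist view shows the red knob at (305,237), the green disc at (285,94), yellow partly hidden by the rod, and the plate aligned with the tool. The sphere fit gives the knob at (0.619, -0.012, 0.272). The joint model predicts z = 0.2727 there, so it fits. I'll descend and grip.

Emit:
apply_moves(targets=[{"dp": [0.015, 0.01, 0], "yaw": 0}, {"dp": [0.03, 0.02, 0], "yaw": 0}, {"dp": [0.031, 0.02, -0.02], "yaw": 0}, {"dp": [0.031, 0.02, -0.05], "yaw": 0}, {"dp": [0.031, 0.02, -0.08], "yaw": 0}, {"dp": [0.031, 0.02, -0.105], "yaw": 0}, {"dp": [0.031, 0.02, -0.125], "yaw": 0}, {"dp": [0.031, 0.02, -0.138], "yaw": 0}, {"dp": [0.031, 0.02, -0.143], "yaw": 0}, {"dp": [0.031, 0.02, -0.143], "yaw": 0}, {"dp": [0.031, 0.02, -0.143], "yaw": 0}, {"dp": [0.031, 0.02, -0.143], "yaw": 0}])

```text
time_s: 3.32
tcp_pos: [0.6205, -0.0115, 0.2771]
eef_rot: [180.0, 0.1, 175.2]
contact_force: [0.9, -0.2, 0.0]
gripper_width: 0.0874
gripper_force: 0.0
```

Emit:
apply_moves(targets=[{"dp": [0, 0, 0], "yaw": 0}, {"dp": [0, 0, 0], "yaw": 0}, {"dp": [0, 0, 0], "yaw": 0}, {"dp": [0, 0, 0], "yaw": 0}, {"dp": [0, 0, 0], "yaw": 0}, {"dp": [0, 0, 0], "yaw": 0}, {"dp": [0, 0, 0], "yaw": 0}, {"dp": [0, 0, 0], "yaw": 0}, {"dp": [0, 0, 0], "yaw": 0}, {"dp": [0, 0, 0], "yaw": 0}], grip=1, squeeze=25)

```text
time_s: 4.15
tcp_pos: [0.6199, -0.0115, 0.2755]
eef_rot: [-180.0, -0.0, 175.2]
contact_force: [0.2, -1.1, 0.3]
gripper_width: 0.0388
gripper_force: 25.0
```

Run:
```python
from h import *
s=get_state();print(s["time_s"],s["tcp_pos"],s["contact_force"],s["gripper_width"],s["gripper_force"])
# knob waypoints, world, relative to the knob pose now; winch origin + yaw
g=np.array([.5467,-.035]);y=np.radians(-5);R=np.array([[np.cos(y),-np.sin(y)],[np.sin(y),np.cos(y)]])
def K(a,b):
    w=np.array([.24*np.sin(a)*np.cos(b),.24*np.sin(b)]);return np.r_[g+R@w,.045+.24*np.cos(a)*np.cos(b)]
for n,a,b in[("start",.299,.1225),("c1+",.136,.117),("c1-",.136,-.117),("mid",0,-.117),("c2-",-.136,-.117),("c2+",-.136,.117),("low",-.34,.117)]:
    k=K(a,b);print(n,k.round(4),(k+[0,0,.003]-s["tcp_pos"]).round(4))
```

```text
4.15 [ 0.61985373 -0.01149935  0.27552618] [ 0.20070494 -1.05987812  0.26671587] 0.038819268792256556 25.00004142522812
start [ 0.6192 -0.0119  0.2726] [-0.0007 -0.0004  0.0001]
c1+ [ 0.5813 -0.0099  0.2812] [-0.0385  0.0016  0.0086]
c1- [ 0.5765 -0.0657  0.2812] [-0.0434 -0.0542  0.0086]
mid [ 0.5443 -0.0629  0.2834] [-0.0756 -0.0514  0.0108]
c2- [ 0.5121 -0.0601  0.2812] [-0.1078 -0.0486  0.0086]
c2+ [ 0.5169 -0.0043  0.2812] [-0.1029  0.0072  0.0086]
low [ 4.700e-01 -2.000e-04  2.697e-01] [-0.1499  0.0113 -0.0028]
```

The grip on the 40 mm ball is sound. First leg: back along the high lane to the first crossing.

Emit:
apply_moves(targets=[{"dp": [-0.006, 0, 0.002], "yaw": 0}, {"dp": [-0.013, 0.001, 0.004], "yaw": 0}, {"dp": [-0.02, 0.001, 0.005], "yaw": 0}, {"dp": [-0.027, 0.001, 0.007], "yaw": 0}, {"dp": [-0.033, 0.001, 0.008], "yaw": 0}, {"dp": [-0.038, 0.002, 0.009], "yaw": 0}, {"dp": [-0.038, 0.002, 0.009], "yaw": 0}, {"dp": [-0.038, 0.002, 0.009], "yaw": 0}, {"dp": [-0.038, 0.002, 0.009], "yaw": 0}])

```text
time_s: 4.9
tcp_pos: [0.5807, -0.0094, 0.2844]
eef_rot: [-180.0, -0.1, 175.2]
contact_force: [-3.5, -0.9, -2.5]
gripper_width: 0.0384
gripper_force: 25.0
```

Emit:
apply_moves(targets=[{"dp": [0, -0.007, 0.001], "yaw": 0}, {"dp": [-0.001, -0.014, 0.001], "yaw": 0}, {"dp": [-0.002, -0.021, 0.001], "yaw": 0}, {"dp": [-0.002, -0.028, 0.0015], "yaw": 0}, {"dp": [-0.003, -0.035, 0.001], "yaw": 0}, {"dp": [-0.003, -0.042, 0.001], "yaw": 0}, {"dp": [-0.004, -0.049, 0.001], "yaw": 0}, {"dp": [-0.0045, -0.056, 0], "yaw": 0}, {"dp": [-0.0045, -0.056, 0], "yaw": 0}, {"dp": [-0.0045, -0.056, 0], "yaw": 0}])

```text
time_s: 5.73
tcp_pos: [0.5788, -0.0647, 0.2861]
eef_rot: [179.9, 0.2, 175.2]
contact_force: [-0.1, 4.4, 5.3]
gripper_width: 0.0385
gripper_force: 25.0
```

Emit:
apply_moves(targets=[{"dp": [-0.008, 0, 0.001], "yaw": 0}, {"dp": [-0.016, 0.001, 0.001], "yaw": 0}, {"dp": [-0.024, 0.002, 0.002], "yaw": 0}, {"dp": [-0.032, 0.002, 0.002], "yaw": 0}, {"dp": [-0.04, 0.003, 0.002], "yaw": 0}, {"dp": [-0.048, 0.004, 0.001], "yaw": 0}, {"dp": [-0.056, 0.004, 0.001], "yaw": 0}, {"dp": [-0.065, 0.005, 0], "yaw": 0}, {"dp": [-0.065, 0.005, 0], "yaw": 0}, {"dp": [-0.065, 0.005, 0], "yaw": 0}, {"dp": [-0.065, 0.005, 0], "yaw": 0}])

```text
time_s: 6.65
tcp_pos: [0.5132, -0.0601, 0.286]
eef_rot: [180.0, 0.1, 175.3]
contact_force: [-3.1, 3.3, 9.1]
gripper_width: 0.0385
gripper_force: 25.0
```

Emit:
apply_moves(targets=[{"dp": [0, 0.007, 0], "yaw": 0}, {"dp": [0.001, 0.014, 0], "yaw": 0}, {"dp": [0.002, 0.021, 0.001], "yaw": 0}, {"dp": [0.002, 0.028, 0.001], "yaw": 0}, {"dp": [0.003, 0.035, 0.001], "yaw": 0}, {"dp": [0.003, 0.042, 0], "yaw": 0}, {"dp": [0.004, 0.049, 0], "yaw": 0}, {"dp": [0.004, 0.056, 0], "yaw": 0}, {"dp": [0.004, 0.056, 0], "yaw": 0}, {"dp": [0.004, 0.056, 0], "yaw": 0}])

```text
time_s: 7.48
tcp_pos: [0.5173, -0.0053, 0.2854]
eef_rot: [-179.9, 0.1, 175.3]
contact_force: [1.4, -4.4, 5.1]
gripper_width: 0.0388
gripper_force: 25.0
```

Emit:
apply_moves(targets=[{"dp": [-0.007, 0.001, -0.001], "yaw": 0}, {"dp": [-0.014, 0.001, -0.0025], "yaw": 0}, {"dp": [-0.021, 0.002, -0.0045], "yaw": 0}, {"dp": [-0.028, 0.003, -0.0065], "yaw": 0}, {"dp": [-0.035, 0.004, -0.0085], "yaw": 0}, {"dp": [-0.041, 0.004, -0.0105], "yaw": 0}, {"dp": [-0.046, 0.005, -0.012], "yaw": 0}, {"dp": [-0.049, 0.005, -0.013], "yaw": 0}, {"dp": [-0.051, 0.005, -0.014], "yaw": 0}, {"dp": [-0.051, 0.005, -0.014], "yaw": 0}, {"dp": [-0.051, 0.005, -0.014], "yaw": 0}])

```text
time_s: 8.4
tcp_pos: [0.4692, 0.0003, 0.2731]
eef_rot: [180.0, 0.5, 175.3]
contact_force: [10.4, -5.1, 6.2]
gripper_width: 0.039
gripper_force: 25.0
```

Run:
```python
from h import *
s,c,W=wrist();print(s["tcp_pos"],s["contact_force"])
cv2.imwrite("pics/w2.png",c["image"][...,::-1])
```

```text
[4.69213739e-01 3.48263685e-04 2.73143503e-01] [10.44478464 -5.05375786  6.23789569]
```

View pics/w2.png

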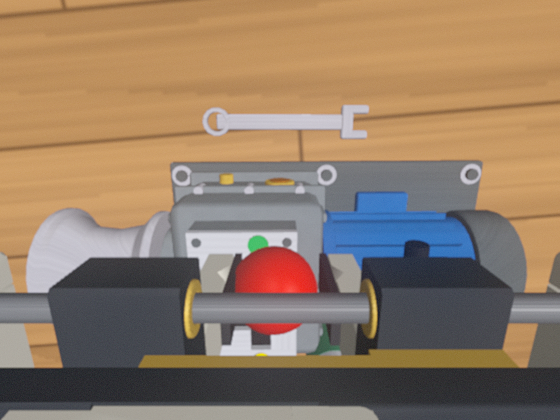

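The knob, at about (275,290), is held near the green disc at (258,243), with a 10 N reaction. I'll push a little further to confirm it is against the end stop.

Emit:
apply_moves(targets=[{"dp": [-0.003, 0, -0.001], "yaw": 0}, {"dp": [-0.004, 0, -0.001], "yaw": 0}, {"dp": [-0.004, 0, -0.001], "yaw": 0}, {"dp": [-0.004, 0, -0.001], "yaw": 0}])

```text
time_s: 8.78
tcp_pos: [0.468, 0.0005, 0.2729]
eef_rot: [180.0, 0.8, 175.3]
contact_force: [21.5, -8.2, 0.7]
gripper_width: 0.0385
gripper_force: 25.0
```

Force rises steeply while the position barely changes, so the lever is on the end stop. I'll ease off, release and lift.

Emit:
apply_moves(targets=[{"dp": [0.003, -0.002, 0], "yaw": 0}, {"dp": [0.004, -0.002, 0], "yaw": 0}, {"dp": [0.004, -0.002, 0], "yaw": 0}])

```text
time_s: 9.03
tcp_pos: [0.4688, -0.0014, 0.273]
eef_rot: [180.0, 0.4, 175.3]
contact_force: [2.9, -1.9, 16.6]
gripper_width: 0.0386
gripper_force: 25.0
```

Emit:
apply_moves(targets=[{"dp": [0, 0, 0], "yaw": 0}, {"dp": [0, 0, 0], "yaw": 0}, {"dp": [0, 0, 0], "yaw": 0}, {"dp": [0, 0, 0], "yaw": 0}, {"dp": [0, 0, 0], "yaw": 0}, {"dp": [0, 0, 0], "yaw": 0}, {"dp": [0, 0, 0], "yaw": 0}, {"dp": [0, 0, 0], "yaw": 0}, {"dp": [0, 0, 0], "yaw": 0}, {"dp": [0, 0, 0], "yaw": 0}], grip=-1)

```text
time_s: 9.87
tcp_pos: [0.4654, -0.0013, 0.2695]
eef_rot: [-180.0, -0.0, 175.2]
contact_force: [0.7, 0.1, -0.8]
gripper_width: 0.0874
gripper_force: 0.0
```

Emit:
apply_moves(targets=[{"dp": [0, 0, 0.01], "yaw": 0}, {"dp": [0, 0, 0.03], "yaw": 0}, {"dp": [0, 0, 0.06], "yaw": 0}, {"dp": [0, 0, 0.09], "yaw": 0}, {"dp": [0, 0, 0.12], "yaw": 0}, {"dp": [0, 0, 0.14], "yaw": 0}, {"dp": [0, 0, 0.15], "yaw": 0}, {"dp": [0, 0, 0.15], "yaw": 0}, {"dp": [0, 0, 0.15], "yaw": 0}, {"dp": [0, 0, 0.15], "yaw": 0}])

```text
time_s: 10.7
tcp_pos: [0.4649, -0.0013, 0.4184]
eef_rot: [-180.0, -0.1, 175.2]
contact_force: [-0.4, 0.3, -0.2]
gripper_width: 0.0875
gripper_force: 0.0
```

Run:
```python
from h import *
s,c,W=wrist();print(s["time_s"],s["tcp_pos"],s["contact_force"],s["gripper_width"])
cv2.imwrite("pics/w3.png",c["image"][...,::-1])
rep(c["image"],W,"red",(0,120,60),(9,255,255),.2,.4)
rep(c["image"],W,"green",(45,90,50),(85,255,255),.14,.18);rep(c["image"],W,"yel",(20,110,80),(35,255,255),.14,.18)
```

```text
10.7 [ 0.46492629 -0.00128517  0.41838569] [-0.40650664  0.25725988 -0.17903286] 0.08751811643813301
red [ 258  190   43   44 1179] [ 0.4652 -0.0011  0.2837] [ 0.451 -0.02   0.27 ] [0.487 0.016 0.29 ]
 sphere [ 0.4707 -0.0019  0.269 ] 0.00015211512198992058
yel [263 282  12  10 100] [ 0.6029 -0.0273  0.1581] [ 0.596 -0.035  0.156] [ 0.61 -0.02  0.16]
```

View pics/w3.png

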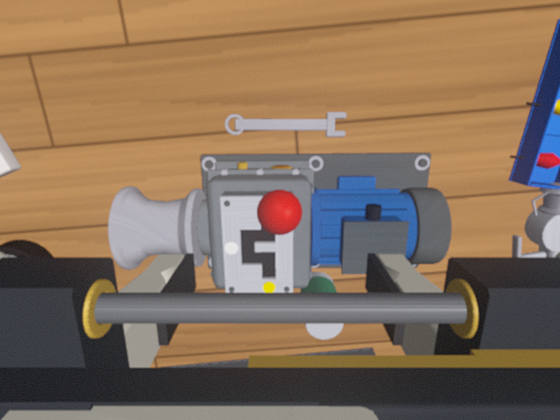

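The last view shows the knob at (280,212) over the green mark, the yellow disc clear, and everything else in place. The knob sits 78.6 mm from the middle toward low, against 78.8 mm expected at the end. The gripper is clear, so I'm handing in.

```bash
python3 -c "
from plant import r
print(r.close_job())"
```

```text
the job is handed in; nothing more can be done
None
```

The winch is in low gear: I took the lever through the gate to the low end stop, let go, lifted the gripper clear and handed the job in at about 11 s, with the rest of the bench untouched.

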